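# Put the receipt printer back in service

### The job

The receipt printer on the shop counter has a new paper roll in it. With closed fingers press its open paper cover down until it is fully shut, then press the power rocker over to on (push down the end that sticks up), and last press the feed button all the way down and let it come up again, in that order. Only push, do not grip or lift anything or swing the cover further open, and do not disturb the other things on the counter.

Things in the scene. Friction and masses are not known exactly. Their poses are not given: they have to be found in the camera images.
- printer: charcoal receipt printer, fixed, 200 deep (x) x 146 wide (y) x 128 mm high; origin at the centre of its underside, x from its front to its back, y to its left, z up. The level deck over its front 75 mm is 125 mm above the counter and carries two light grey controls: power rocker left, feed button right; nothing else on it tops 127 mm. Behind it is the paper well with the roll, and its cover
- cover (a joint): the printer's paper cover, a flat charcoal panel 112 long, 142 wide, 8 mm thick, hinged along the printer's back (axis along its y). rad: 0 = fully shut and level (top 136 mm above the counter, front edge at printer x -26 mm); grows as the free front edge swings up and back; starts at 0.6 to 1.0. Stiff hinge: it stays where it is left, about 2 N at the free edge closes it
- cover_axis (a point): middle of the cover's hinge axis, on the printer at (x +86, y 0, z 128 mm) of its frame; the cover reaches from it towards the printer's front, and its outer face lies 8 mm outside the axis
- cover_edge (a point): middle of the cover's free edge, on its outer (upper) face, 112 mm from the hinge; moves with the cover
- power (a joint): power rocker, 40 mm long front to back, 24 mm wide, centred at (x -64, y +45 mm) of the printer, pivoting across its middle (axis along y), top a shallow V. rad: 0 = off (front half sticks up, back half level), 0.35 = on (front half pressed level, back half up). Stays where it is left; about 3 N near the raised end turns it. Press near that end, clear of the other half
- power_end (a point): point on the top face of the rocker's front (on) half, on its middle line, 15 mm from the pivot and 5 mm short of its front end; 136 mm above the counter when off, 131 mm when on
- feed (a joint): the feed button, an oblong key 30 mm wide (printer's y) x 16 mm, centred at (x -64, y -45 mm) of the printer. m: 0 = up, 0.005 = fully down (moves straight down 5 mm); it springs back, 1.2 N to start and 4.2 N fully down
- feed_top (a point): centre of the top face of the feed button, 134 mm above the counter when up
- roll: bystander: spare white paper roll standing on end, 74 mm across, 80 mm high, close beside the printer; origin at its underside
- stapler: bystander: black stapler, 135 x 34 x 55 mm, close beside the printer; origin at its underside, long along its x
- tin: bystander: flat round mint tin, 64 mm across, 20 mm high, beside the printer's front left corner; origin at its underside
- gum: bystander: white carton of green gum packs, 85 x 125 x 48 mm, behind the printer; origin at its underside
- dish: bystander: round dark change dish with coins, 144 mm across, 16 mm high, on the left of the counter; origin at its underside
- terminal: bystander: card terminal, 170 x 78 x 58 mm, on the right of the counter; origin at its underside
- can: bystander: red drink can, 66 mm across, 115 mm high, on the left of the counter; origin at its underside
- pens: bystander: steel pen pot, 76 mm across, 95 mm high, its pens 150 mm high, on the right of the counter; origin at its underside

How it is judged:
On the way, in this order (a step that is already met when the one before it is completed fails the run):
1. the paper cover is pressed fully shut (value of joint cover below 0.03 rad), for 0.2 s.
2. the power rocker is pressed over to on (value of joint power above 0.25 rad), for 0.2 s.
3. the feed button is pressed down (value of joint feed above 0.0035 m), for 0.1 s.
At the end, for the whole second after the job is handed in: the cover is shut (within 0.03 rad), the rocker is on (0.25 rad or more of 0.35), the feed button has been pressed at least 3.5 of its 5 mm and is up again (within 1.5 mm), and the other things stand within 20 mm of where they stood (value of joint cover below 0.03 rad and value of joint power above 0.25 rad and value of joint feed below 0.0015 m and distance of each of roll, stapler, tin, gum, dish, terminal, can, pens from where it was at the start of the episode below 0.02 m); the robot touches nothing.
It fails at once if the rocker is switched on while the cover is open (value of joint power above 0.2 rad and value of joint cover above 0.06 rad).
It fails at once if the feed button is pressed before the cover is shut and the rocker is on (value of joint feed above 0.0025 m and (value of joint cover above 0.06 rad or value of joint power below 0.2 rad)).
It fails at once if the cover is swung further open (value of joint cover above 1.15 rad).
It fails at once if another thing on the counter is lifted or moved more than 20 mm (distance of any of roll, stapler, tin, gum, dish, terminal, can, pens from where it was at the start of the episode above 0.02 m).
It also fails if it takes over 40 s, if anything falls off the work surface, if the arm or the gripper's body presses on something with over 40 N, if the wrist force passes 120 N, or if a joint passes its speed limit or range.

### The arm

A 6-joint arm with a two-finger parallel gripper is mounted at the origin on the work surface. World frame = base frame: x ahead of the robot, y to its left, z up, the work surface at z = 0. Lengths are in m, angles in rad, forces in N, time in s.
With the tool pointing down it reaches from about 0.3 to 0.875 m from the base axis. Payload 4.2 kg.
Tool frame: the origin (TCP) lies at the very end of the fingers, on their centre line; the grasp point (between the pads) lies manip.tcp_to_grasp behind it (manip.tcp_to_grasp is the distance from the TCP to the grasp point, in m); y points along the fingers, z is the direction in which the jaws open and shut, and the axes are right-handed (so a half turn about y gives the same grasp; the last joint's range is limited). The gripper opens to 85 mm and grips with 20 to 120 N. Pads are 22 mm wide; open, the fingers measure 114 mm over their backs; the gripper's body (76 mm by 85 mm) begins 54 mm behind the grasp point. The pads swing forward as they close: fully open they stand 13 mm farther back than shut.
Start: joints at [-1.176, 0.32, 1.565, -0, 1.257, -0.02], TCP at [0.232, -0.526, 0.231] pointing down, gripper open.
Joint ranges: [-3.11, 3.11], [-0.84, 2.01], [0.21, 2.61], [-1.34, 4.49], [0.05, 2.63], [-2.56, 2.56]. Speed limits (rad/s): [2.57, 2.57, 3.14, 3.14, 3.14, 3.14].

### API

Orientations are given as a unit quaternion [w, x, y, z].
In Python, from rig import manip gives the robot as it stands. The module is installed in compiled form; this text tells all that it offers.
- The arm moves only by the shell command python3 -m handwheel 'ROWS'. ROWS is JSON, a list of rows, each an object with "jaw": the closure in counts, from 0 (fully open) to 255 (shut); "slide": the shift along the tool's x, y, z in cm, a list of three; "twist": the turn about the tool's y in degrees. In form: [{"jaw": jaw, "slide": [x, y, z], "twist": twist}, ...]. A call has exactly 5 rows; each row is the pose to reach, as a shift and turn from the pose commanded when the call began, along the tool's axes at that moment; what a row does not reach only later rows make up. A row lasts 1/10 s, in which the tool goes at most 50 mm and 8.59 degrees, less where a joint would pass 70% of its speed; a pose out of reach is approached as far as the arm can. A call with a gripper value outside its range is refused whole. The fingers move at their own pace and stop on an object; the grip force is fixed at half the most. Time passes only in rows, so rows that repeat a pose let the fingers close, or fill a call up. It gives the time, the measured TCP pose, the force and the opening at its end, in the units of the state.
- manip.get_obs(): the state, without advancing time (a new reading comes with each control period).
- manip.grab_frame(name): name is "scene" or "top"; returns a dict with "img" (400x640x3 uint8, red, green, blue), "K" (3x3 intrinsics, pixels), "k1" (the pictures are not rectified: a ray, as slopes to the right and down, at radius r is drawn at 1 + k1 r^2 times it, then the intrinsics apply), "R" (3x3) and "t" (3): a world point X has camera coordinates R X + t. Camera axes: x right, y down, z forward; pixel columns grow to the right and rows downward; lengths in m; the calibration is good to about 2 mm. A picture is of the moment at which its call begins. There is no depth.
- manip.close_job(): hands the job in, once; it reports no verdict.
The state is a dict: "t": time; "joint_pos": joint angles; "dq": joint speeds; "joint_torque": joint torques, N m; "eef_pos": TCP position; "tcp_rot": TCP orientation; "ft_force": force on the tool from outside, world axes, zero at the start; "torque": the same for the moment, N m; "grip_width": finger opening in m.
Only numpy, scipy, OpenCV 4.12 (cv2) and the standard library are available. Lean on these libraries where they do the work, as an engineer would, in place of code of your own. Each camera call takes 0.05 s, during which the arm holds its last target. There are 200 camera calls.

## Working session

There is one attempt and no reset: what is moved stays moved. The work goes in short steps, Python scripts to look and compute and a shell command to move; the robot and the scene stay as the last step left them, time stands still between calls to the robot, and variables do not carry over. Pictures are saved under pics/ and viewed, about 8 in all and at most 12, crops included, and the job is handed in when it is done.

```bash
mkdir -p pics
python3 - <<'E'
from rig import manip
import cv2
for n in("scene","top"):
    f=manip.grab_frame(n); cv2.imwrite(f"pics/{n}0.png",f["img"][:,:,::-1]); print(n,f["K"],f["k1"],f["R"],f["t"])
o=manip.get_obs(); print(o, manip.tcp_to_grasp)
E
```

```text
scene [[486.18526407   0.         323.50997144]
 [  0.         486.18526407 199.77535175]
 [  0.           0.           1.        ]] -0.08771747877948637 [[-0.39956789  0.91660634  0.01335369]
 [ 0.64170034  0.29007411 -0.70998428]
 [-0.65464965 -0.27511785 -0.7040909 ]] [ 0.21136666 -0.25462507  1.94973798]
top [[407.57194316   0.         316.12227466]
 [  0.         407.57194316 200.98803654]
 [  0.           0.           1.        ]] -0.018507509641697267 [[-6.98576329e-05 -9.99970208e-01 -7.71871919e-03]
 [-9.97971636e-01  5.61088288e-04 -6.36576644e-02]
 [ 6.36600987e-02  7.69861584e-03 -9.97941944e-01]] [-0.00821187  0.53434712  1.19674576]
{'t': 0.1, 'joint_pos': array([-1.17599871e+00,  3.20232359e-01,  1.56553339e+00, -1.22048263e-05,
        1.25745802e+00, -1.99861599e-02]), 'dq': array([-0.00136864, -0.00106439, -0.00300296, -0.00062983,  0.001653  ,
       -0.00138141]), 'joint_torque': array([ 3.30007751e-04, -4.16406190e+01, -2.34703946e+01, -5.27098621e-05,
        4.89201877e-03,  1.52728057e-05]), 'eef_pos': array([ 0.23155817, -0.52583951,  0.23057302]), 'tcp_rot': array([ 0.145489  , -0.14571194,  0.6925197 , -0.69138806]), 'ft_force': array([-0.1083468 , -0.8175794 ,  0.94062448]), 'torque': array([ 0.00955096, -0.02126508,  0.00021678]), 'grip_width': 0.08543037572738191} 0.0187
```

View pics/scene0.png

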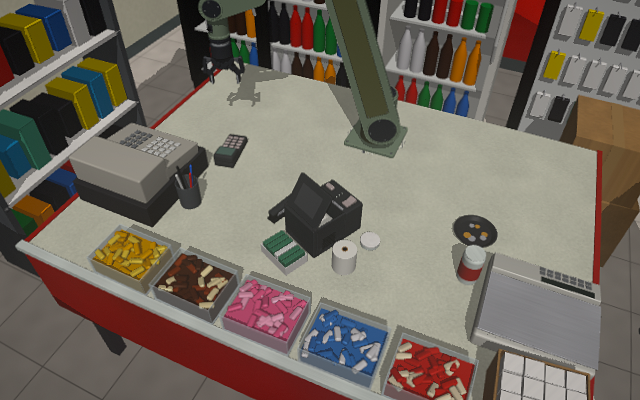

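View pics/top0.png

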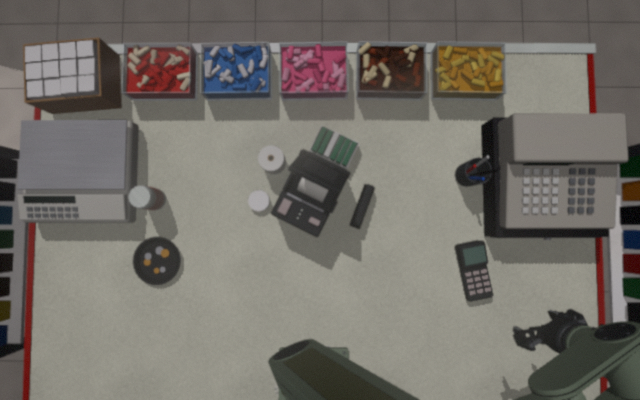

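The printer is at about (312,195) in top and (320,210) in scene, with its cover open. The tin, roll, stapler and gum stand close around it. I'll enlarge both views.

Run:
```python
import cv2
a=cv2.imread("pics/top0.png")[120:245,255:385]; b=cv2.imread("pics/scene0.png")[165:265,260:390]
cv2.imwrite("pics/tc.png",cv2.convertScaleAbs(cv2.resize(a,None,fx=4.7,fy=4.7,interpolation=2),alpha=1.8))
cv2.imwrite("pics/sc.png",cv2.convertScaleAbs(cv2.resize(b,None,fx=6,fy=6,interpolation=2),alpha=1.8))
```

```text
(no output)
```

View pics/tc.png

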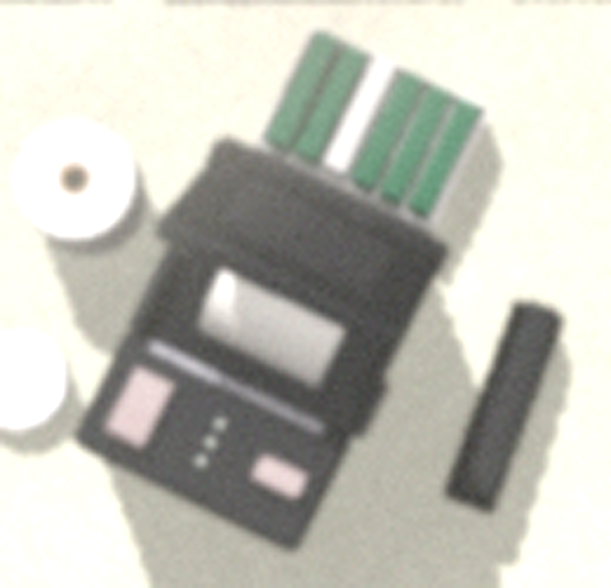

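View pics/sc.png

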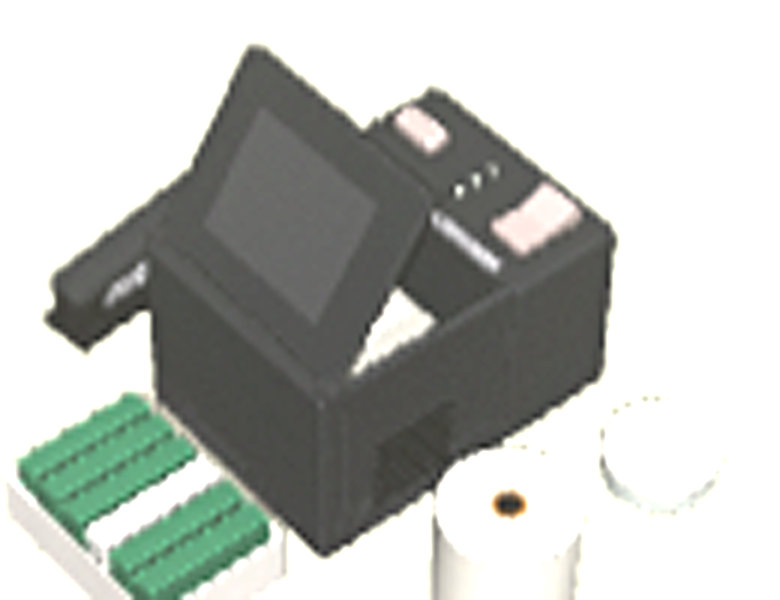

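The top crop shows the deck's front corners at (82,437) and (295,548), the rocker at (140,406) and the feed button at (279,476). The scene crop shows the cover's free corners at (257,45) and (430,200), and the deck corners at (435,90) and (612,235). I'll fit the printer pose and cover angle jointly.

```bash
cat > h.py <<'E'
import numpy as np
from rig import manip
from scipy.spatial.transform import Rotation as Ro
def proj(f,X):
    c=np.asarray(f["R"])@X+f["t"]; s=c[:2]/c[2]; s=s*(1+f["k1"]*(s@s)); return s*f["K"][0][0]+np.array([f["K"][0][2],f["K"][1][2]])
def W(p,P):
    c,s=np.cos(p[2]),np.sin(p[2]); return np.array([p[0]+c*P[0]-s*P[1],p[1]+s*P[0]+c*P[1],P[2]])
def cov(a,r,y,o=.008): return np.array([.086-r*np.cos(a)+o*np.sin(a),y,.128+r*np.sin(a)+o*np.cos(a)])
def tool(P=None):
    "state; shift in cm along tool axes to world point P"
    o=manip.get_obs(); q=o["tcp_rot"]; R=Ro.from_quat([q[1],q[2],q[3],q[0]]).as_matrix()
    return o,R,None if P is None else R.T@(np.asarray(P)-o["eef_pos"])*100
E
cat > fit.py <<'E'
from h import *
from scipy.optimize import least_squares
T=manip.grab_frame("top");S=manip.grab_frame("scene")
t=lambda u,v:np.array([(u+.5)/4.7-.5+255,(v+.5)/4.7-.5+120]); s=lambda u,v:np.array([(u+.5)/6-.5+260,(v+.5)/6-.5+165])
F=[(T,t(82,437),(-.1,.073,.125)),(T,t(295,548),(-.1,-.073,.125)),(T,t(140,406),(-.064,.045,.131)),(T,t(279,476),(-.064,-.045,.134)),
(S,s(435,90),(-.1,-.073,.125)),(S,s(612,235),(-.1,.073,.125)),(S,s(325,555),(.1,.073,0)),(S,s(603,378),(-.1,.073,0)),(S,s(538,218),(-.064,.045,.131)),(S,s(421,130),(-.064,-.045,.134))]
C=[(S,s(257,45),-.071),(S,s(430,200),.071)]
r=lambda p:np.concatenate([proj(f,W(p,P))-m for f,m,P in F]+[proj(f,W(p,cov(p[3],.112,y)))-m for f,m,y in C])
z=least_squares(r,[.55,0,-.4,.8],loss="soft_l1"); p=z.x
print(p,np.round(r(p).reshape(-1,2),1).tolist()); np.save("p.npy",p)
for n,P in dict(edge=cov(p[3],.112,0),shut=cov(0,.1,0),pe=(-.079,.045,.136),feed=(-.064,-.045,.134)).items(): print(n,W(p,P))
o,R,_=tool();print(np.round(R,3),o["eef_pos"])
E
python3 fit.py
```

```text
[ 0.55226503  0.00714233 -0.46323088  0.94743497] [[-2.5, 0.2], [0.3, 0.8], [0.1, -0.6], [0.4, -0.6], [0.3, -1.7], [1.5, -1.2], [-0.8, 2.9], [0.3, 1.8], [-0.8, 0.5], [-0.2, -1.0], [-1.0, -0.3], [1.1, -0.3]]
edge [ 0.57652103 -0.00497304  0.22360527]
shut [0.53974044 0.0133981  0.136     ]
pe [0.5016984  0.08270036 0.136     ]
feed [ 0.47490193 -0.00451746  0.134     ]
[[-0.915 -0.     0.403]
 [-0.403  0.001 -0.915]
 [-0.    -1.    -0.001]] [ 0.23162447 -0.5259791   0.23081758]
```

```bash
cat > go.py <<'E'
import sys
from h import *
p=np.load("p.npy"); o,R,_=tool(); x,y,z=map(float,sys.argv[1:4])
T=W(p,(x,y,z)); h=np.arctan2(-R[1,0],-R[0,0]); 
print("slide",np.round(tool(T)[2],2),"twist",round(np.degrees(h-p[2]),2),"t",o["t"],o["eef_pos"],"F",np.round(o["ft_force"],1),"w",o["grip_width"])
c,s=np.cos(p[2]),np.sin(p[2]);d=o["eef_pos"]-[p[0],p[1],0];print("in printer mm",np.round(1000*np.array([c*d[0]+s*d[1],-s*d[0]+c*d[1],d[2]]),1))
E
python3 go.py .056 0 .30
```

```text
slide [-54.41  -6.88 -31.56] twist 50.31 t 0.2 [ 0.23162447 -0.5259791   0.23081758] F [-0.   1.1 -1. ] w 0.08550635718484341
in printer mm [ -48.6 -620.2  230.8]
```

```bash
python3 -m handwheel '[{"jaw":255,"slide":[0,-5,0],"twist":0},{"jaw":255,"slide":[-3,-7,-2],"twist":6},{"jaw":255,"slide":[-7,-7,-4],"twist":13},{"jaw":255,"slide":[-11,-7,-6],"twist":20},{"jaw":255,"slide":[-15,-7,-8.5],"twist":27}]'; python3 go.py .056 0 .30
```

```text
t: 0.7
eef_pos: [0.3356, -0.3869, 0.3013]
tcp_rot: [0.022, -0.022, -0.707, 0.707]
ft_force: [0.2, -0.7, 0.6]
grip_width: 0.0123
slide [-24.32   0.13 -38.5 ] twist 22.96 t 0.7 [ 0.33562122 -0.38693031  0.30128732] F [ 0.2 -0.7  0.6] w 0.012256513327031869
in printer mm [ -17.7 -449.3  301.3]
```

```bash
python3 -m handwheel '[{"jaw":255,"slide":[-2.4,0,-3.9],"twist":5},{"jaw":255,"slide":[-4.8,0,-7.7],"twist":10},{"jaw":255,"slide":[-7.2,0,-11.5],"twist":15},{"jaw":255,"slide":[-9.6,0,-15.4],"twist":20},{"jaw":255,"slide":[-12,0,-19.2],"twist":22.9}]'; python3 go.py .056 0 .30
```

```text
t: 1.2
eef_pos: [0.4661, -0.2013, 0.3013]
tcp_rot: [0.161, -0.161, -0.689, 0.689]
ft_force: [0.6, -0.3, -0.4]
grip_width: 0.0001
slide [ -4.1    0.13 -22.48] twist 0.26 t 1.2 [ 0.46607396 -0.20132769  0.30132365] F [ 0.6 -0.3 -0.4] w 0.00012273192604379867
in printer mm [  16.  -225.   301.3]
```

```bash
python3 -m handwheel '[{"jaw":255,"slide":[-0.8,0,-4.5],"twist":0},{"jaw":255,"slide":[-1.6,0,-9],"twist":0},{"jaw":255,"slide":[-2.5,0,-13.5],"twist":0.2},{"jaw":255,"slide":[-3.3,0,-18],"twist":0.2},{"jaw":255,"slide":[-4.1,0,-22.4],"twist":0.2}]'; python3 go.py .056 0 .23
python3 - <<'E'
from h import *
import cv2
p=np.load("p.npy");o=manip.get_obs()
I=[]
for n in("scene","top"):
    f=manip.grab_frame(n);u=proj(f,o["eef_pos"]);i=f["img"][:,:,::-1].copy()
    x,y=260,120
    if n=="scene":x,y=255,110
    i=cv2.convertScaleAbs(cv2.resize(i[y:y+150,x:x+130],None,fx=3,fy=3,interpolation=2),alpha=1.6)
    for P in [o["eef_pos"],W(p,cov(p[3],.112,.071)),W(p,cov(p[3],.112,-.071)),W(p,(-.064,.045,.131)),W(p,(-.064,-.045,.134))]:
        q=(proj(f,P)-[x,y]+.5)*3; cv2.circle(i,(int(q[0]),int(q[1])),3,(0,0,255),-1)
    I.append(i)
cv2.imwrite("pics/m1.png",np.hstack(I))
E
```

```text
t: 1.7
eef_pos: [0.6017, -0.0183, 0.3011]
tcp_rot: [0.161, -0.161, -0.688, 0.689]
ft_force: [0.6, -1.8, 0.6]
grip_width: -0.0002
slide [-0.05  7.11 -0.07] twist 0.22 t 1.7 [ 0.60167422 -0.01826306  0.30110731] F [ 0.6 -1.8  0.6] w -0.0002252715976885399
in printer mm [ 55.6  -0.6 301.1]
```

View pics/m1.png

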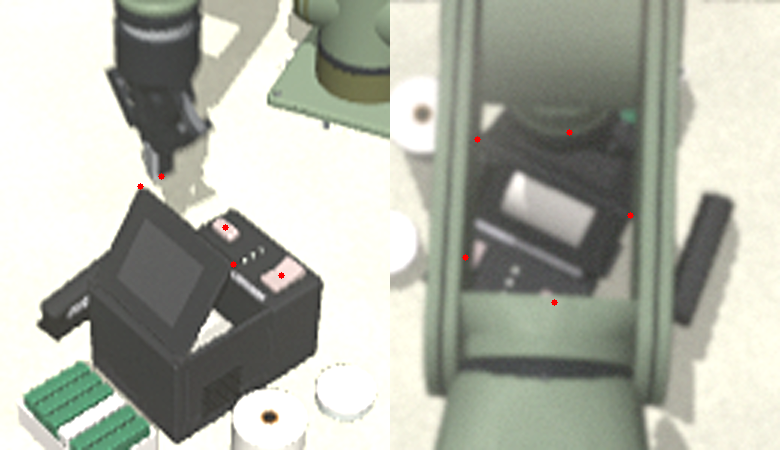

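The scene view confirms the fit: the markers sit on the cover corners at (140,187) and (234,264), and on the feed button and rocker. The shut fingertips hang above and just behind the free edge. I'll descend, then follow the arc.

```bash
python3 -m handwheel '[{"jaw":255,"slide":[0,3,0],"twist":0.2},{"jaw":255,"slide":[0,6,0],"twist":0.2},{"jaw":255,"slide":[0,8,0],"twist":0.2},{"jaw":255,"slide":[0.2,9.5,0],"twist":0.2},{"jaw":255,"slide":[0.5,10.5,0],"twist":0.2}]'; python3 go.py .03 0 .18
```

```text
t: 2.3
eef_pos: [0.5959, -0.0185, 0.1953]
tcp_rot: [0.163, -0.162, -0.688, 0.688]
ft_force: [0.5, -0.0, 2.9]
grip_width: -0.0
slide [ 2.05  1.53 -0.35] twist -0.02 t 2.3 [ 0.59590374 -0.01854227  0.19530363] F [ 0.5 -0.   2.9] w -1.0984246364366427e-06
in printer mm [ 50.5  -3.5 195.3]
```

```bash
python3 -m handwheel '[{"jaw":255,"slide":[1.0,0.7,0],"twist":0},{"jaw":255,"slide":[2.0,1.5,0],"twist":0},{"jaw":255,"slide":[2.7,2.2,0],"twist":0},{"jaw":255,"slide":[3.3,3.0,0],"twist":0},{"jaw":255,"slide":[3.8,3.7,0],"twist":0}]'; python3 go.py .003 0 .1345
```

```text
t: 2.8
eef_pos: [0.5623, -0.0009, 0.1592]
tcp_rot: [-0.162, 0.163, 0.688, -0.688]
ft_force: [0.9, -0.8, 0.7]
grip_width: -0.0
slide [ 0.96  2.47 -0.27] twist 0.0 t 2.8 [ 0.5623226  -0.00089464  0.15918876] F [ 0.9 -0.8  0.7] w -4.411610633491703e-05
in printer mm [ 12.6  -2.7 159.2]
```

```bash
python3 -m handwheel '[{"jaw":255,"slide":[0.4,0.7,0],"twist":0},{"jaw":255,"slide":[0.7,1.4,0],"twist":0},{"jaw":255,"slide":[0.9,2.0,0],"twist":0},{"jaw":255,"slide":[0.9,2.3,0],"twist":0},{"jaw":255,"slide":[0.9,2.4,0],"twist":0}]'; python3 go.py .003 0 .1345
```

```text
t: 3.3
eef_pos: [0.5535, 0.0035, 0.1359]
tcp_rot: [-0.163, 0.162, 0.688, -0.688]
ft_force: [-4.2, 1.1, 11.7]
grip_width: -0.0002
slide [-0.03  0.14 -0.27] twist -0.0 t 3.3 [0.55347469 0.00353347 0.13587311] F [-4.2  1.1 11.7] w -0.0001668132466823198
in printer mm [  2.7  -2.7 135.9]
```

```bash
python3 -m handwheel '[{"jaw":255,"slide":[0,0.1,0],"twist":0},{"jaw":255,"slide":[0,0.1,0],"twist":0},{"jaw":255,"slide":[0,0.1,0],"twist":0},{"jaw":255,"slide":[0,0.1,0],"twist":0},{"jaw":255,"slide":[0,0.1,0],"twist":0}]'; python3 go.py -.081 .045 .165
```

```text
t: 3.8
eef_pos: [0.5535, 0.0036, 0.1358]
tcp_rot: [-0.163, 0.162, 0.688, -0.688]
ft_force: [-5.2, 1.2, 12.9]
grip_width: 0.0001
slide [ 8.37 -2.9  -4.77] twist -0.0 t 3.8 [0.5534622  0.00356004 0.13583817] F [-5.2  1.2 12.9] w 0.00013709929054518525
in printer mm [  2.7  -2.7 135.8]
```

```bash
python3 -m handwheel '[{"jaw":255,"slide":[0,-3,0],"twist":0},{"jaw":255,"slide":[2.4,-5,-1.4],"twist":0},{"jaw":255,"slide":[5,-5,-2.9],"twist":0},{"jaw":255,"slide":[8.37,-5,-4.77],"twist":0},{"jaw":255,"slide":[8.37,-5,-4.77],"twist":0}]'; python3 go.py -.081 .045 .145;  python3 - <<'E'
from h import *
import cv2
p=np.load("p.npy");o=manip.get_obs()
f=manip.grab_frame("scene");i=f["img"][:,:,::-1].copy()
x,y=255,110
i=cv2.convertScaleAbs(cv2.resize(i[y:y+150,x:x+150],None,fx=4,fy=4,interpolation=2),alpha=1.6)
for P in [o["eef_pos"],W(p,cov(0,.112,.071)),W(p,cov(0,.112,-.071)),W(p,(-.079,.045,.136)),W(p,(-.064,-.045,.134))]:
    q=(proj(f,P)-[x,y]+.5)*4; cv2.circle(i,(int(q[0]),int(q[1])),3,(0,0,255),-1)
cv2.imwrite("pics/m2.png",i)
E
```

```text
t: 4.3
eef_pos: [0.4976, 0.0857, 0.1839]
tcp_rot: [-0.163, 0.16, 0.689, -0.688]
ft_force: [0.3, -0.1, -0.3]
grip_width: -0.0004
slide [-0.31  3.89  0.09] twist 0.19 t 4.3 [0.49762882 0.08572211 0.18390406] F [ 0.3 -0.1 -0.3] w -0.0004348416310127592
in printer mm [-84.   45.9 183.9]
```

View pics/m2.png

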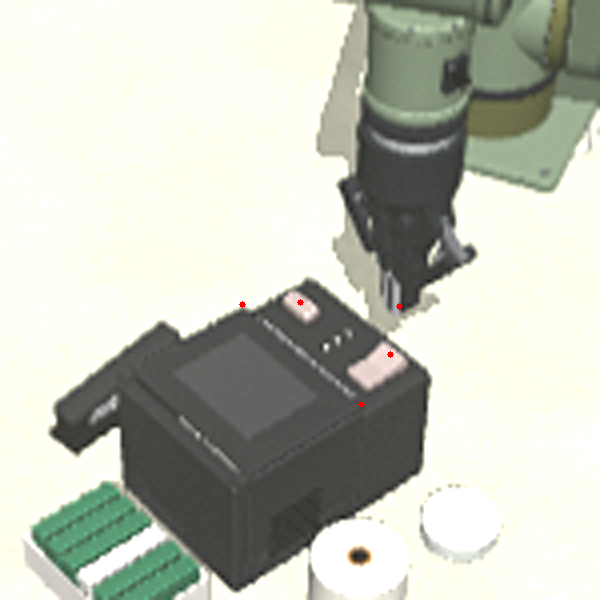

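The cover is shut: it lies level and its corners match the shut markers to within about 2 px. The rocker's front-half marker is at (390,354), with the fingertip above it. Next I press the rocker.

```bash
python3 -m handwheel '[{"jaw":255,"slide":[-0.2,2,0],"twist":0},{"jaw":255,"slide":[-0.2,4,0],"twist":0},{"jaw":255,"slide":[-0.2,4.6,0],"twist":0},{"jaw":255,"slide":[-0.2,4.9,0],"twist":0},{"jaw":255,"slide":[-0.2,5.1,0],"twist":0}]'; python3 go.py -.081 .045 .130
```

```text
t: 4.85
eef_pos: [0.5028, 0.082, 0.1336]
tcp_rot: [0.162, -0.162, -0.688, 0.688]
ft_force: [-1.6, -0.7, 3.3]
grip_width: 0.0001
slide [ 0.33  0.36 -0.01] twist -0.02 t 4.85 [0.50280152 0.08199635 0.13360128] F [-1.6 -0.7  3.3] w 9.132809902650552e-05
in printer mm [-77.7  44.9 133.6]
```

```bash
python3 -m handwheel '[{"jaw":255,"slide":[0.3,-0.2,0],"twist":0},{"jaw":255,"slide":[0.4,0.1,0],"twist":0},{"jaw":255,"slide":[0.4,0.3,0],"twist":0},{"jaw":255,"slide":[0.4,0.45,0],"twist":0},{"jaw":255,"slide":[0.4,0.45,0],"twist":0}]'; python3 go.py -.081 .045 .130
```

```text
t: 5.35
eef_pos: [0.4996, 0.0845, 0.1307]
tcp_rot: [-0.162, 0.163, 0.689, -0.688]
ft_force: [-2.1, 0.8, 12.3]
grip_width: -0.0001
slide [-0.07  0.07  0.07] twist 0.01 t 5.35 [0.49956754 0.08450066 0.13066085] F [-2.1  0.8 12.3] w -0.0001029599116095031
in printer mm [-81.7  45.7 130.7]
```

```bash
python3 -m handwheel '[{"jaw":255,"slide":[0,0.1,0],"twist":0},{"jaw":255,"slide":[0,0.1,0],"twist":0},{"jaw":255,"slide":[0,-3,0],"twist":0},{"jaw":255,"slide":[-0.7,-3.5,4],"twist":0},{"jaw":255,"slide":[-1.7,-3.5,9],"twist":0}]'; python3 go.py -.064 -.045 .142;  python3 - <<'E'
from h import *
import cv2
f=manip.grab_frame("scene");i=f["img"][:,:,::-1].copy()
x,y=295,150
i=cv2.convertScaleAbs(cv2.resize(i[y:y+80,x:x+90],None,fx=6,fy=6,interpolation=2),alpha=1.4)
cv2.imwrite("pics/m3.png",i)
E
```

```text
t: 5.85
eef_pos: [0.4755, -0.0029, 0.1651]
tcp_rot: [-0.159, 0.162, 0.689, -0.688]
ft_force: [0.6, -1.1, 0.3]
grip_width: -0.0
slide [-0.    2.31  0.18] twist 0.25 t 5.85 [ 0.47554371 -0.00289886  0.16512247] F [ 0.6 -1.1  0.3] w -1.3446076608789118e-05
in printer mm [-64.1 -43.3 165.1]
```

View pics/m3.png

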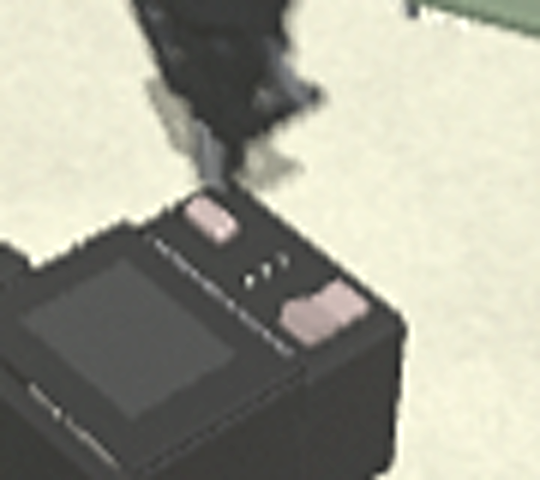

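The rocker at (325,312) now shows a raised back half and a level front half, so it is on. The cover is still shut and the fingertip is above the feed button at (210,218). Now I press feed.

```bash
python3 -m handwheel '[{"jaw":255,"slide":[0,2,0.1],"twist":0},{"jaw":255,"slide":[0,3.1,0.1],"twist":0},{"jaw":255,"slide":[0,3.5,0.1],"twist":0},{"jaw":255,"slide":[0,3.65,0.1],"twist":0},{"jaw":255,"slide":[0,3.65,0.1],"twist":0}]'; python3 go.py -.064 -.045 .129
```

```text
t: 6.4
eef_pos: [0.4731, -0.0044, 0.1288]
tcp_rot: [0.162, -0.161, -0.687, 0.689]
ft_force: [-5.7, -5.3, 14.3]
grip_width: 0.0003
slide [-0.16 -0.02 -0.07] twist 0.14 t 6.4 [ 0.4731482  -0.00438025  0.12880954] F [-5.7 -5.3 14.3] w 0.00027261212710581127
in printer mm [-65.6 -45.7 128.8]
```

```bash
python3 -m handwheel '[{"jaw":255,"slide":[0,0,0],"twist":0},{"jaw":255,"slide":[0,0,0],"twist":0},{"jaw":255,"slide":[0,-4,0],"twist":0},{"jaw":255,"slide":[0,-8,0],"twist":0},{"jaw":255,"slide":[3,-12,0],"twist":0}]'; python3 -m handwheel '[{"jaw":255,"slide":[3,-1,3],"twist":0},{"jaw":255,"slide":[6,-1,6],"twist":0},{"jaw":255,"slide":[8,-1,8],"twist":0},{"jaw":255,"slide":[8,-1,8],"twist":0},{"jaw":255,"slide":[8,-1,8],"twist":0}]'
python3 - <<'E'
from h import *
import cv2
I=[]
for n in("scene","top"):
    f=manip.grab_frame(n);i=f["img"][:,:,::-1].copy()
    I.append(cv2.convertScaleAbs(cv2.resize(i[110:260,250:400],None,fx=2.6,fy=2.6,interpolation=2),alpha=1.4))
cv2.imwrite("pics/m4.png",np.hstack(I))
# shift of bystanders: compare with first pictures
for n,bx in dict(scene=[("roll",325,235,360,275),("tin",358,230,385,250),("gum",262,230,306,272),("stapler",266,195,285,222),("dish",450,210,500,250),("can",453,243,490,285),("pens",172,165,203,210),("terminal",213,132,250,168)]).items():
    a=cv2.imread(f"pics/{n}0.png");b=manip.grab_frame(n)["img"][:,:,::-1].copy()
    for k,x0,y0,x1,y1 in bx:
        r=cv2.matchTemplate(b[y0-8:y1+8,x0-8:x1+8],a[y0:y1,x0:x1],cv2.TM_CCOEFF_NORMED);_,m,_,l=cv2.minMaxLoc(r);print(k,l[0]-8,l[1]-8,round(m,3))
E
```

```text
t: 6.9
eef_pos: [0.4492, 0.0097, 0.2487]
tcp_rot: [-0.162, 0.163, 0.688, -0.688]
ft_force: [1.3, 1.9, 0.8]
grip_width: -0.0002
t: 7.4
eef_pos: [0.34, -0.026, 0.2577]
tcp_rot: [-0.162, 0.163, 0.688, -0.688]
ft_force: [0.4, 0.0, -1.1]
grip_width: -0.0004
roll 0 0 1.0
tin 0 0 0.999
gum 0 0 1.0
stapler 0 0 1.0
dish 0 0 1.0
can 0 0 1.0
pens 0 0 1.0
terminal 0 0 1.0
```

View pics/m4.png

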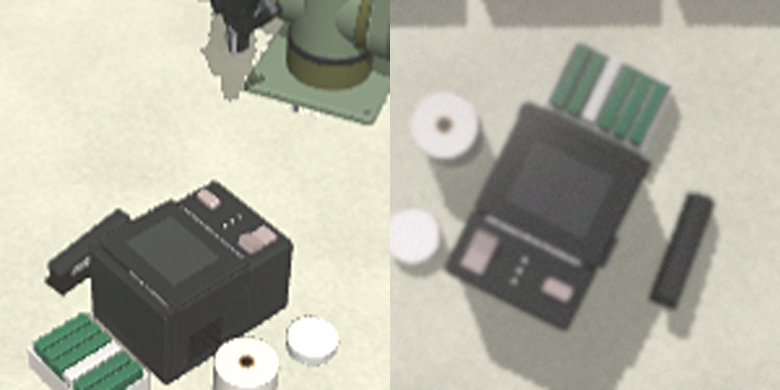

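The cover is shut, the rocker is on (258,238 in the scene view), the feed button is up (208,198), and the bystanders haven't moved. The arm is clear, so I'm handing in.

```bash
python3 -c "
from rig import manip
print(manip.close_job(), manip.get_obs()['t'])"
```

```text
the job is handed in; nothing more can be done
the job is handed in; nothing more can be done
```

The job is done and handed in at about 7.5 s of the 40 s allowed. With the fingers closed I pressed the three parts in order:

| Step | Lowest fingertip height | Force |
|---|---|---|
| Cover pressed shut | 135.8 mm | about 13 N |
| Rocker front half pressed level | 130.7 mm | about 12 N |
| Feed button pressed to its stop, then released | 128.8 mm | about 14 N |

Each height is within 0.3 mm of the value given for that part fully pressed.

**Last checks:** The final pictures show the cover level, the back half of the rocker up and the feed button up. None of the eight other things shifted by a single pixel in the scene camera. The arm is clear, with no contact force beyond sensor noise. No check failed.

**Disagreements:** The first printer fit was off by up to 3 px at some body corners. On first touching the rocker the finger sat about 3 mm too close to its pivot, so I moved it forward before pressing. The joint values cannot be read directly, so these results rest on the heights, forces and pictures.

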